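# Serve a praline from the slide dispenser

## Task

Serve one praline at the coffee table: pull the dispenser's knob all the way out until it snaps over, then push it fully home, so that the praline rolls down the chute into the long dish. When it lies still, lift the dish straight up with the praline in it, well clear of the table and the dispenser, turn it level through a quarter turn (either way) so that it lies crosswise to how it stood, and finish while still holding it up there, level and steady, with the praline in the middle. Do not touch the praline itself, and leave the kettle, cup and plate where they are.

Things in the scene. Friction and masses are not known exactly. Their poses are not given: they have to be found in the camera images.
- dispenser: Fixed wooden praline dispenser, a box 92 (x) by 64 (y) by 99 mm high, with a clear square magazine tube (34 by 34 mm outside) on its roof up to 120 mm. Origin: centre of its underside on the table; z up; its front, with the knob, faces its -x; a chute 36 mm wide leaves its +y side.
- slide (a joint): Slide of the dispenser, m: 0 home, 0.040 fully out (hard stop), growing as the knob is pulled along the dispenser's -x. A snap spring holds it at either end and flips at mid-travel; it takes about 5 N to start. Fully out, the praline drops into the slide's pocket; pushed home, the pocket drops it on to the chute and it rolls to the dish, still after 2 to 3 s.
- knob_grip (a point): Centre of the slide's round wooden knob, 81 mm above the table: a disc 26 mm in diameter and 16 mm long, axis along the dispenser's x, on a 10 mm stem; at home its back face is 22 mm in front of the box. Can be pinched from above across its diameter, fingers closing along the dispenser's y. Moves with the slide.
- magazine (a point): Centre of the magazine tube's mouth, 120 mm above the table.
- spout_end (a point): Middle of the chute floor's lower end, 28 mm above the table, at x = 20, y = 80 mm in the dispenser's frame; the chute's side walls are 16 mm high.
- dish: Loose cream rectangular trough-like dish, 150 mm along its own y, 56 mm along its own x, 24 mm high, about 0.26 kg, with straight upright sides. Origin: centre of its underside; z up. It stands with its long axis in line with the chute, 6 to 12 mm beyond the chute's end. Can be gripped from above across its 56 mm width at mid-length, a finger on each long side, the praline between them.
- hollow (a point): Lowest point of the dish's inside, in its middle, 6 mm above its underside; the inside slopes down to it from all sides (9 degrees lengthwise, 14 crosswise).
- praline: Loose dark brown ball, 24 mm in diameter, about 13 g, at first in the magazine. Its origin lies on its skin and turns with it: use praline_center.
- praline_center (a point): Centre of the praline. At rest in the dish it is about 18 mm above the dish's underside, within 3 mm of the middle.
- kettle: Bystander: red kettle, 144 mm across, 195 mm high with its bail handle. Origin: centre of its underside.
- cup: Bystander: yellow cup joined to its cream saucer, 140 mm across, 67 mm high. Origin: centre of its underside.
- plate: Bystander: cream plate, 170 mm across, 18 mm high, to the right of the dispenser. Origin: centre of its underside.
Not all that is in view belongs to the job. Leave any blue or purple look-alike of the dish alone.

How it is judged:
On the way, in this order (a step that is already met when the one before it is completed fails the run):
1. the knob is pulled out to its outer end (value of joint slide above 0.036 m), for 0.1 s.
2. the knob is pushed home and the praline lies in the middle of the standing dish (value of joint slide below 0.005 m and horizontal distance between praline_center and hollow below 0.012 m and z of praline_center in the frame of dish below 0.03 m and linear speed of praline below 0.05 m/s and height (world z) of dish below 0.01 m), for 0.2 s.
3. the dish is lifted clear, not yet turned, the praline in it (height (world z) of dish above 0.03 m and angle between the y axis of dish and the y axis of dispenser, either way round below 0.5 rad and horizontal distance between praline_center and hollow below 0.015 m), for 0.1 s.
At the end, for the whole second after the job is handed in: The fingers hold the dish with its underside more than 50 mm above the table, touching nothing else, level within 0.1 rad, its long axis within 0.17 rad of square to the chute, still, with the praline within 8 mm of its middle and the dispenser's slide within 5 mm of home (height (world z) of dish above 0.05 m and angle between the y axis of dish and the x axis of dispenser, either way round below 0.17 rad and angle between dish's own z axis and vertical below 0.1 rad and horizontal distance between praline_center and hollow below 0.008 m and z of praline_center in the frame of dish below 0.03 m and linear speed of dish below 0.02 m/s and angular speed of dish below 0.15 rad/s and contact force between the fingers and dish above 1 N and contact force between dish and dispenser below 0.1 N and value of joint slide below 0.005 m); the arm keeps its last pose, push and grip.
It fails at once if the robot touches the praline (contact force between any of the fingers, the arm and praline above 0.3 N).
It fails at once if the praline strays from the middle of the raised dish (height (world z) of dish above 0.02 m and horizontal distance between praline_center and hollow above 0.025 m).
It fails at once if the raised dish is tilted (height (world z) of dish above 0.02 m and angle between dish's own z axis and vertical above 0.2 rad).
It fails at once if the kettle, cup or plate is disturbed (distance of any of kettle, cup, plate from where it was at the start of the episode above 0.02 m).
It also fails if it takes over 59 s, if anything falls off the work surface, if the arm or the gripper's body presses on something with over 40 N, if the wrist force passes 120 N, or if a joint passes its speed limit or range.

## Robot

A 6-joint arm with a two-finger parallel gripper is mounted at the origin on the work surface. World frame = base frame: x ahead of the robot, y to its left, z up, the work surface at z = 0. Lengths are in m, angles in rad, forces in N, time in s.
With the tool pointing down it reaches from about 0.325 to 0.85 m from the base axis. Payload 4.4 kg.
Tool frame: the origin (TCP) lies between the finger pads; the fingertips stand 14 mm ahead of it and the grasp point (between the pads) lies 5 mm behind it; z points along the fingers, y is the line along which they close (so a half turn about z gives the same grasp; the last joint's range is limited). The gripper opens to 94 mm and grips with 3 to 60 N. Pads are 16 mm wide; open, the fingers measure 119 mm over their backs; the gripper's body (75 mm by 177 mm) begins 78 mm behind the grasp point.
Start: joints at [-0.15, 0.207, 1.542, -0, 1.393, -0.15], TCP at [0.575, -0, 0.219] pointing down, gripper open.
Joint ranges: [-2.73, 2.73], [-0.86, 2.22], [0.23, 2.46], [-1.11, 4.25], [0.08, 2.63], [-2.82, 2.82]. Speed limits (rad/s): [2.79, 2.79, 3.14, 3.14, 3.14, 3.14].

## Interface

Orientations are given as a unit quaternion [w, x, y, z].
In Python, from cell import ctrl gives the robot as it stands.
- The arm moves only by the tool jog_arm, never from a script. Its argument "increments" is text: rows parted by semicolons, each of 6 numbers parted by spaces: the shift along the world's x, y, z in cm, then the turn, a rotation vector about the world's x, y, z in rad. A call has exactly 8 rows; each row shifts and turns the commanded pose from where the row before left it; what a row does not reach is not made up. A row lasts 1/8 s, in which the tool goes at most 62.5 mm and 10.7 degrees, less where a joint would pass 70% of its speed; a pose out of reach is approached as far as the arm can. A call is refused whole if a number of a shift passes 6.25 or a number of a turn 0.188, either way. A call with a gripper value outside its range is refused whole. "grip" is the closure, from -1 (fully open) to 1 (shut), set as the call begins (left out, the last holds). The fingers move at their own pace and stop on an object; "newtons" is the grip in N (left out, the last holds). Time passes only in rows, so rows that do not move let the fingers close, or fill a call up. It gives the time, the measured TCP pose, the force, the opening and the grip force at its end, in the units of the state.
- ctrl.observe(): the state, without advancing time (a new reading comes with each control period).
- ctrl.read_camera(name): name is "scene" or "side" or "wrist"; returns the picture (400x640x3 uint8, red, green, blue); there is no depth.
- ctrl.get_calibration(name): a dict with "fx", "fy", "cx", "cy" (pixels), "camera_from_world" (4x4, takes a point from world to camera coordinates). Camera axes: x right, y up, looking along -z (the intrinsics and any distortion apply to the point x, -y, -z); pixel columns grow to the right and rows downward; lengths in m; the calibration is good to about 2 mm. A picture is of the moment at which its call begins: read the wrist's pose just before it. get_calibration takes no time and is no camera call; for the wrist camera it gives the pose at the moment of the call.
- ctrl.finish_job(): hands the job in; it is judged then, once.
Trained networks look in the newest picture that a camera, given by its name, has taken for a name from the list of things; names that differ only in an ending like _2 or _b are one class to them, and where a whole thing is asked for, a point or a joint stands for the part that bears it (a point fixed in the world has none). Each returns a list of dicts, best first, with "confidence" (0 to 1); they miss things now and then, are a little off and sometimes report something else, mostly with a low value. They report only what shows in the picture. A call takes as long as a camera call. They do not tell look-alikes from the thing itself.
- ctrl.outline_of(query, camera): "mask" (400x640 bool, what is visible of it) and "xy" ([column, row] in pixels, amid what is visible of it).
The state is a dict: "t": time; "joints": joint angles; "joint_vel": joint speeds; "joint_torque": joint torques, N m; "tool_pos": TCP position; "tool_rot": TCP orientation; "force": force on the tool from outside, world axes, zero at the start; "wrist_torque": the same for the moment, N m; "opening": opening from 0.0 (shut) to 1.0 (fully open); "grip_force": force on a finger pad.
Only numpy, scipy, OpenCV 4.12 (cv2) and the standard library are available. Lean on these libraries where they do the work, as an engineer would, in place of code of your own. Each camera call takes 0.05 s, during which the arm holds its last target. There are 200 camera calls.

## Working session

There is one attempt and no reset: what is moved stays moved. The work goes in short steps, Python scripts to look and compute and a tool call to move; the robot and the scene stay as the last step left them, time stands still between calls to the robot, and variables do not carry over. Pictures are saved under pics/ and viewed, at most 10 in all, crops included, and the job is handed in when it is done.

Besides the shell and the picture viewer there is one more tool, called after "Emit:" as name(argument=value, ...) on one line, values as JSON. jog_arm: Moves the arm, as the interface text tells. Its arguments: {"type":"object","properties":{"increments":{"type":"string"},"grip":{"type":"number"},"newtons":{"type":"number"}},"required":["increments"]}

```bash
ls; mkdir -p pics; python3 - <<'E'
from cell import ctrl
import cv2,numpy as np
s=ctrl.observe();print(s['t'],s['tool_pos'],s['tool_rot'],s['opening'])
ims=[]
for c in ['scene','side']:
    im=ctrl.read_camera(c); cv2.imwrite(f'pics/raw_{c}.png',im[...,::-1]); ims.append(im[...,::-1])
    k=ctrl.get_calibration(c); print(c,{a:np.round(b,4).tolist() for a,b in k.items()})
    for q in ['dispenser','dish','knob_grip','magazine','spout_end','plate','cup','kettle']:
        for d in ctrl.outline_of(q,c)[:3]:
            ys,xs=np.nonzero(d['mask']); print(q,round(d['confidence'],2),np.round(d['xy']),xs.min(),xs.max(),ys.min(),ys.max())
cv2.imwrite('pics/a.png',cv2.resize(np.vstack(ims),(480,600)) if 0 else ims[0]); cv2.imwrite('pics/b.png',ims[1])
E
```

```text
pics
0.0 [5.74232487e-01 1.15268047e-04 2.18323041e-01] [-8.94540446e-04  7.07097030e-01  7.07115657e-01 -6.61813248e-04] 1.0008756094829312
scene {'fx': 405.5198, 'fy': 405.5198, 'cx': 312.8634, 'cy': 199.8189, 'camera_from_world': [[0.8462, 0.5329, 0.0008, -0.4874], [-0.3938, 0.6244, 0.6746, 0.1235], [0.359, -0.5711, 0.7382, -1.3064], [0.0, 0.0, 0.0, 1.0]]}
dispenser 0.87 [307. 254.] 276 335 230 284
dish 0.97 [271. 211.] 247 295 190 232
dish 0.93 [408. 236.] 381 440 225 248
dish 0.87 [372. 294.] 340 404 275 311
knob_grip 0.4 [282. 242.] 276 289 232 242
magazine 0.92 [307. 256.] 277 334 230 284
spout_end 0.85 [308. 253.] 276 337 229 286
plate 0.84 [207. 344.] 167 245 307 382
cup 0.85 [300. 156.] 273 315 145 166
kettle 0.69 [398. 137.] 370 425 102 166
side {'fx': 441.8002, 'fy': 441.8002, 'cx': 318.6013, 'cy': 204.1747, 'camera_from_world': [[-0.8347, -0.5507, -0.0038, 0.4979], [0.4011, -0.6126, 0.6811, -0.2831], [-0.3774, 0.567, 0.7322, -1.2551], [0.0, 0.0, 0.0, 1.0]]}
dispenser 0.74 [329. 193.] 307 353 169 209
dish 0.97 [358. 243.] 339 384 221 259
dish 0.71 [247. 219.] 223 270 208 225
dish 0.68 [292. 225.] 276 314 206 245
knob_grip 0.65 [327. 195.] 307 351 170 209
knob_grip 0.47 [346. 191.] 339 352 185 195
magazine 0.76 [327. 193.] 307 352 170 210
spout_end 0.68 [326. 192.] 307 352 169 209
spout_end 0.3 [218. 302.] 186 254 258 335
plate 0.87 [388. 159.] 366 410 145 173
plate 0.51 [219. 301.] 186 254 259 335
cup 0.76 [348. 314.] 320 369 288 332
kettle 0.87 [219. 303.] 186 254 259 335
kettle 0.54 [345. 187.] 338 352 183 194
```

View pics/a.png

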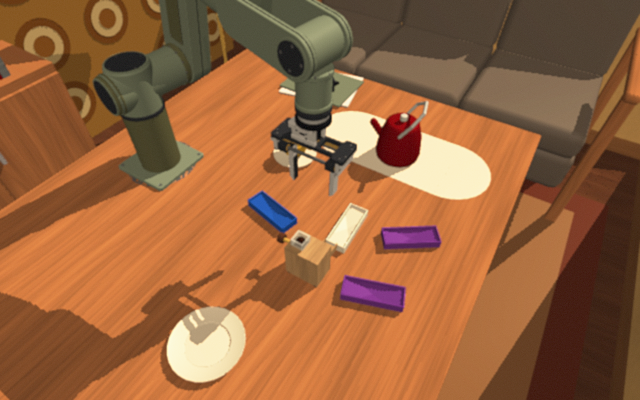

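View pics/b.png

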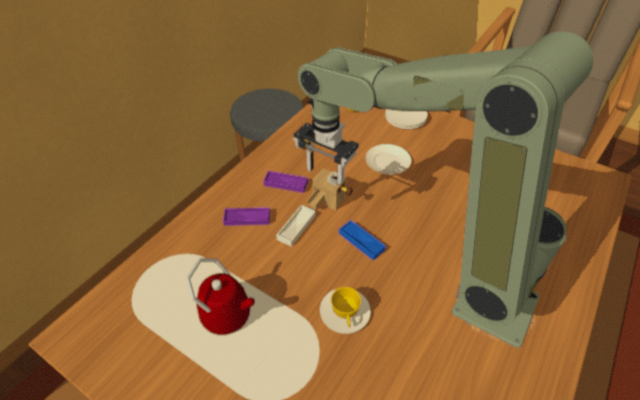

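Scene picture: the cream dish is at (347,228); in side it is at (296,225). Look-alikes are blue (272,212) and purple (410,237) and (373,293) in scene. The dispenser is at (307,255), its knob at about (282,240). Next I measure roughly and check the wrist view.

```bash
cat > h.py <<'E'
from cell import ctrl
import cv2,numpy as np
def ray(k,u,v):
    T=np.array(k['camera_from_world']);R=T[:3,:3]
    d=R.T@np.array([(u-k['cx'])/k['fx'],-(v-k['cy'])/k['fy'],-1.]);return -R.T@T[:3,3],d
def onz(k,u,v,z):
    o,d=ray(k,u,v);return o+d*(z-o[2])/d[2]
def proj(k,P):
    T=np.array(k['camera_from_world']);P=np.atleast_2d(P);c=P@T[:3,:3].T+T[:3,3]
    return np.c_[k['cx']+k['fx']*c[:,0]/-c[:,2],k['cy']-k['fy']*c[:,1]/-c[:,2]]
def tri(obs):
    A=np.zeros((3,3));b=np.zeros(3)
    for k,u,v in obs:
        o,d=ray(k,u,v);d=d/np.linalg.norm(d);M=np.eye(3)-np.outer(d,d);A+=M;b+=M@o
    return np.linalg.solve(A,b)
def dpts(x,y,a,P):
    c,s=np.cos(a),np.sin(a);P=np.atleast_2d(P).astype(float)
    return P@np.array([[c,-s,0],[s,c,0],[0,0,1]]).T+[x,y,0]
E
python3 - <<'E'
from h import *
ks={c:ctrl.get_calibration(c) for c in ['scene','side','wrist']}
print('knob',tri([(ks['scene'],282,240),(ks['side'],346.5,190.5)]))
print('dish',onz(ks['scene'],347,228,.015),onz(ks['side'],296,225,.015))
print('mag', )
for c,(u,v) in {'scene':(398,160),'side':(222,320)}.items(): print('kettle',onz(ks[c],u,v,.0))
print('plate',onz(ks['scene'],207,344,.01)); print('cup',onz(ks['side'],346,311,.02))
im=ctrl.read_camera('wrist'); k=ctrl.get_calibration('wrist')
cv2.imwrite('pics/w0.png',im[...,::-1]); print({a:np.round(b,4).tolist() for a,b in k.items()})
a=cv2.imread('pics/raw_scene.png')[180:320,240:450]; b=cv2.imread('pics/raw_side.png')[150:270,210:390]
cv2.imwrite('pics/crop.png',np.vstack([cv2.resize(a,(480,320),interpolation=2),cv2.resize(b,(480,320),interpolation=2)])[:600])
for q in ['dispenser','dish','knob_grip','magazine','spout_end']:
    for d in ctrl.outline_of(q,'wrist')[:4]:
        ys,xs=np.nonzero(d['mask']); print(q,round(d['confidence'],2),np.round(d['xy']),xs.min(),xs.max(),ys.min(),ys.max())
E
```

```text
knob [ 0.54641657 -0.09394291  0.07579078]
dish [0.64264631 0.06845544 0.015     ] [0.63234086 0.07918549 0.015     ]
mag
kettle [ 6.41369496e-01  4.13049802e-01 -1.11022302e-16]
kettle [0.61207393 0.46238457 0.        ]
plate [ 0.53821801 -0.37643891  0.01      ]
cup [0.33424209 0.26012254 0.02      ]
{'fx': 279.3553, 'fy': 279.3553, 'cx': 318.6341, 'cy': 200.2623, 'camera_from_world': [[1.0, 0.0017, -0.001, -0.5739], [-0.0018, 0.9721, -0.2345, 0.0254], [0.0006, 0.2345, 0.9721, -0.3894], [0.0, 0.0, 0.0, 1.0]]}
dispenser 0.57 [355. 251.] 282 396 194 282
dish 0.76 [206. 176.] 148 270 143 209
dish 0.72 [480. 231.] 414 530 197 262
dish 0.69 [368. 120.] 343 391 62 186
dish 0.58 [502.  77.] 432 570 15 131
knob_grip 0.8 [292. 268.] 282 314 259 281
magazine 0.85 [356. 254.] 282 396 195 282
spout_end 0.95 [356. 249.] 282 396 195 281
```

View pics/w0.png

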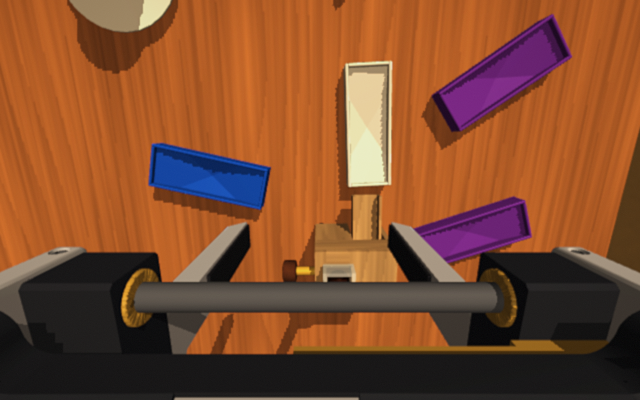

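Wrist view: cream dish at (368,120), corners about (346,63), (391,62), (391,185), (348,186), in line with the chute (367,215). The knob is at (291,271), the magazine at (338,272). Not wanted: blue (209,176), purple (502,75) and purple (480,231). Close crop to confirm and to read the corners.

```bash
python3 - <<'E'
from h import *
a=cv2.imread('pics/w0.png')[180:290,270:410]; b=cv2.imread('pics/raw_scene.png')[190:295,265:375]; c=cv2.imread('pics/raw_side.png')[160:250,275:365]
f=lambda x,s:cv2.resize(x,None,fx=s,fy=s,interpolation=cv2.INTER_CUBIC)
A=f(a,5);cv2.imwrite('pics/c1.png',A)
B=f(b,4);C=f(c,4);H=max(B.shape[0],C.shape[0]);z=np.zeros((H,B.shape[1]+C.shape[1],3),np.uint8);z[:B.shape[0],:B.shape[1]]=B;z[:C.shape[0],B.shape[1]:]=C;cv2.imwrite('pics/c2.png',z);print(A.shape,z.shape)
E
```

```text
(550, 700, 3) (420, 800, 3)
```

View pics/c1.png

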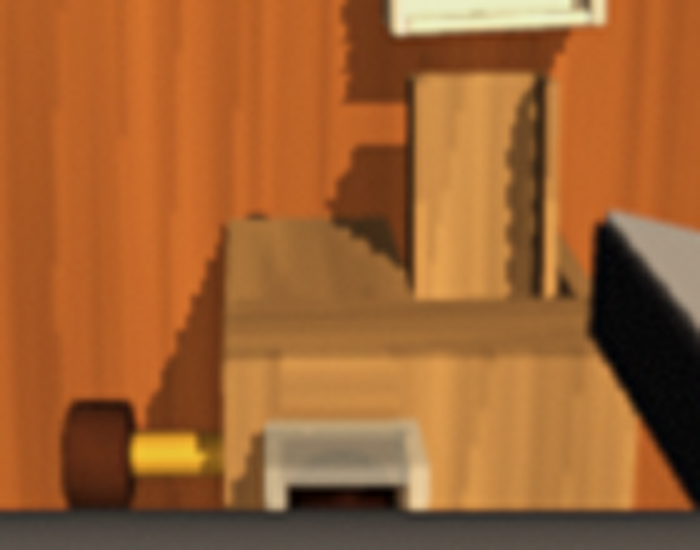

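View pics/c2.png

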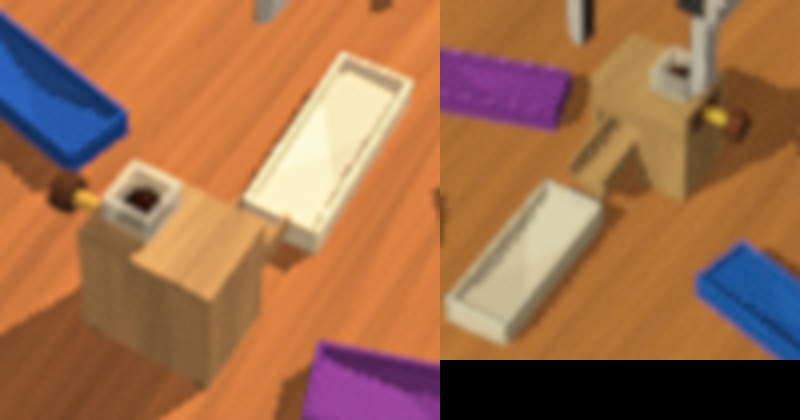

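```bash
python3 - <<'E'
from h import *
from scipy.optimize import least_squares
K={c:ctrl.get_calibration(c) for c in ['scene','side','wrist']}
O=[('wrist',-46,32,99,315.2,251),('wrist',-46,32,0,315.2,224),('wrist',2,80,40,351.6,195),('wrist',38,80,40,381.4,195),('wrist',-76,0,81,289.6,271.8),
('scene',-46,-32,99,285,247.5),('scene',46,-32,99,318,264.5),('scene',46,-32,0,316.8,286.2),('scene',46,32,99,330.5,248),('scene',-46,-32,0,286.2,269.5),('scene',-76,0,81,281.5,238),
('side',-46,32,99,336.5,193.75),('side',-46,32,0,335.5,209.5),('side',46,32,99,313,180),('side',-76,0,81,348.7,190.5)]
D=[('wrist',-28,75,24,346,63),('wrist',28,75,24,391,62),('wrist',28,-75,24,391.2,185),('wrist',-28,-75,24,348,187),
('side',28,-75,24,301.75,205),('side',-28,-75,24,315.5,210.75),('side',-28,75,24,291.75,240.5),('side',28,75,24,276.75,235)]
def fit(o,x0,cams):
    o=[q for q in o if q[0] in cams]
    def r(p): return np.concatenate([proj(K[c],dpts(*p,[[X/1e3,Y/1e3,Z/1e3]]))[0]-[u,v] for c,X,Y,Z,u,v in o])
    s=least_squares(r,x0,loss='soft_l1'); return s.x,r(s.x).reshape(-1,2)
for cams in (['wrist'],['scene','side'],['wrist','scene','side']):
    p,r=fit(O,[.62,-.09,0],cams);print(cams,'disp',np.round(p,4),'knob',np.round(dpts(*p,[[-.076,0,.081]]),4));print(np.round(r,1).tolist())
for cams in (['wrist'],['side'],['wrist','side']):
    p,r=fit(D,[.63,.07,0],cams);print(cams,'dish',np.round(p,4));print(np.round(r,1).tolist())
print('tri',tri([(K['wrist'],289.6,271.8),(K['scene'],281.5,238),(K['side'],348.7,190.5)]))
E
```

```text
['wrist'] disp [ 0.6166 -0.0896  0.0334] knob [[ 0.5406 -0.0921  0.081 ]]
[[-0.7, 0.6], [0.4, -0.8], [0.3, 0.8], [-0.9, -0.1], [0.9, -0.8]]
['scene', 'side'] disp [ 0.6169 -0.09    0.0373] knob [[ 0.5409 -0.0929  0.081 ]]
[[-1.4, -0.1], [-0.5, -0.6], [0.3, 0.1], [0.3, -3.8], [-0.6, 0.8], [-0.7, -0.5], [-0.9, -4.8], [-0.7, -0.0], [-1.5, -1.2], [-0.5, -0.3]]
['wrist', 'scene', 'side'] disp [ 0.6167 -0.0897  0.0352] knob [[ 0.5407 -0.0923  0.081 ]]
[[-0.6, 0.7], [0.4, -0.7], [0.3, 0.9], [-0.9, -0.1], [1.0, -0.6], [-1.4, -0.3], [-0.6, -0.8], [0.3, -0.0], [0.3, -3.9], [-0.6, 0.6], [-0.7, -0.7], [-1.0, -4.7], [-0.7, 0.1], [-1.6, -1.2], [-0.6, -0.2]]
['wrist'] dish [0.6367 0.0744 0.05  ]
[[-0.9, 0.2], [1.5, -1.3], [-0.3, 0.4], [0.1, 0.4]]
['side'] dish [0.632  0.0747 0.0606]
[[-0.3, -0.5], [0.3, -0.1], [-0.1, 1.1], [-0.0, -0.3]]
['wrist', 'side'] dish [0.636  0.0743 0.054 ]
[[-1.7, 0.3], [0.6, -1.4], [-0.6, 0.4], [-0.2, 0.6], [-1.0, -1.0], [-0.5, -0.6], [-1.2, 0.4], [-1.0, -1.1]]
tri [ 0.54045381 -0.0932032   0.07965079]
```

Emit:
jog_arm(increments="-0.42 -1.16 -0.7 0 0 0.185;-0.42 -1.16 -0.7 0 0 0.185;-0.42 -1.16 -0.7 0 0 0.185;-0.42 -1.16 -0.7 0 0 0.185;-0.42 -1.16 -0.7 0 0 0.185;-0.42 -1.16 -0.7 0 0 0.185;-0.42 -1.16 -0.7 0 0 0.185;-0.42 -1.16 -0.7 0 0 0.185", grip=-1, newtons=40)

```text
t: 2.2
tool_pos: [0.5413, -0.0932, 0.1633]
tool_rot: [0.0, 0.042, 0.999, -0.0]
force: [0.2, -0.4, -0.3]
opening: 1.004
grip_force: 0.0
```

Emit:
jog_arm(increments="0 0 -0.5 0 0 0.12;0 0 -1.2 0 0 0;0 0 -1.4 0 0 0;0 0 -1.4 0 0 0;0 0 -1.4 0 0 0;0 0 -1.4 0 0 0;0 0 -1.0 0 0 0;0 0 -0.4 0 0 0")

```text
t: 3.2
tool_pos: [0.541, -0.0927, 0.0755]
tool_rot: [-0.001, -0.015, 1.0, 0.0]
force: [0.5, -0.2, 1.0]
opening: 1.001
grip_force: 0.0
```

```bash
python3 - <<'E'
from h import *
s=ctrl.observe();print(s['t'],s['tool_pos'],s['tool_rot'])
im=ctrl.read_camera('wrist');cv2.imwrite('pics/w1.png',im[...,::-1]);k=ctrl.get_calibration('wrist')
print(proj(k,[s['tool_pos']]), proj(k,[[.5405,-.0925,.081],[.5405,-.0925,.094]]))
for q in ['knob_grip']:
  for d in ctrl.outline_of(q,'wrist')[:3]:
    ys,xs=np.nonzero(d['mask']); print(q,round(d['confidence'],2),np.round(d['xy']),xs.min(),xs.max(),ys.min(),ys.max())
E
```

```text
3.2 [ 0.54098338 -0.09267306  0.07550961] [-5.89617018e-04 -1.45743420e-02  9.99893595e-01  1.96783329e-04]
[[318.55062019 245.19691561]] [[318.86046322 247.96341104]
 [318.89046834 257.13347238]]
knob_grip 0.82 [321. 251.] 300 341 229 281
```

View pics/w1.png

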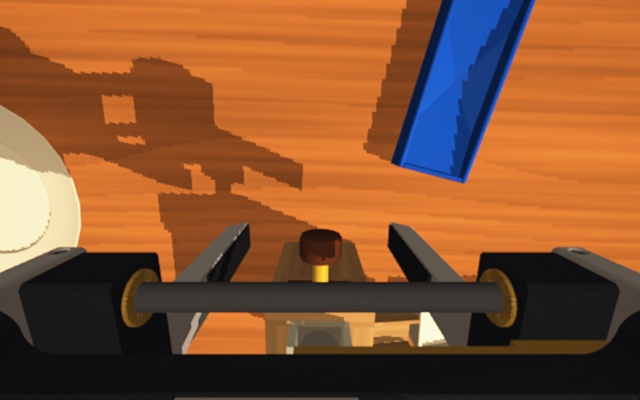

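The knob sits at (321,248), centred between the open fingers (tips at (247,225) and (390,225)). The blue dish and the plate are clear. Closing on the knob.

Emit:
jog_arm(increments="0 0 0 0 0 0;0 0 0 0 0 0;0 0 0 0 0 0;0 0 0 0 0 0;0 0 0 0 0 0;0 0 0 0 0 0;0 0 0 0 0 0;0 0 0 0 0 0", grip=1, newtons=40)

```text
t: 4.3
tool_pos: [0.5413, -0.0916, 0.0764]
tool_rot: [-0.0, -0.014, 1.0, 0.001]
force: [1.2, 4.5, 0.4]
opening: 0.269
grip_force: 40.0
```

Emit:
jog_arm(increments="-0.5 -0.02 0 0 0 0;-0.6 -0.02 0 0 0 0;-0.6 -0.02 0 0 0 0;-0.6 -0.02 0 0 0 0;-0.6 -0.02 0 0 0 0;-0.6 -0.02 0 0 0 0;-0.5 -0.02 0 0 0 0;-0.1 0 0 0 0 0")

```text
t: 5.3
tool_pos: [0.5012, -0.0921, 0.0764]
tool_rot: [0.001, -0.014, 1.0, 0.002]
force: [4.9, 8.1, -3.8]
opening: 0.264
grip_force: 40.0
```

Emit:
jog_arm(increments="-0.15 -0.05 0 0 0 0;-0.1 -0.05 0 0 0 0;0 0 0 0 0 0;0 0 0 0 0 0;0 0 0 0 0 0;0 0 0 0 0 0;0 0 0 0 0 0;0 0 0 0 0 0")

```text
t: 6.3
tool_pos: [0.5011, -0.0922, 0.0764]
tool_rot: [0.004, -0.014, 1.0, 0.003]
force: [9.7, 11.0, -5.7]
opening: 0.266
grip_force: 40.0
```

```bash
python3 - <<'E'
from h import *
ims=[]
for c in ['scene','side']:
    im=ctrl.read_camera(c)[...,::-1]; im=im[190:290,240:370] if c=='scene' else im[150:250,270:400]
    ims.append(cv2.resize(im,None,fx=4,fy=3.0,interpolation=2))
cv2.imwrite('pics/d1.png',np.vstack(ims))
E
```

```text
(no output)
```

View pics/d1.png

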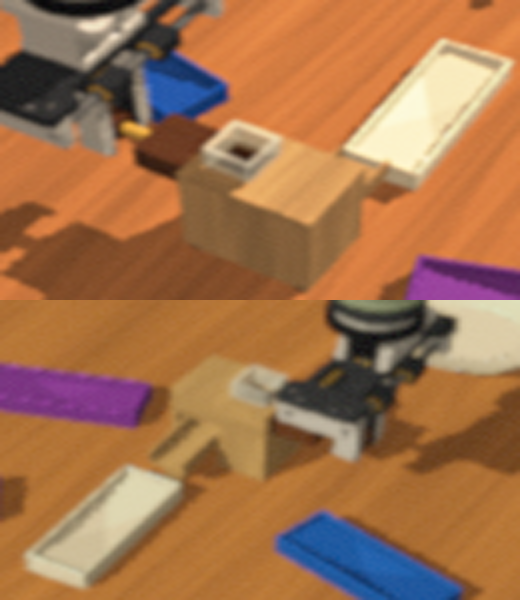

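The slide is out at its stop (the brown slide shows beyond the box front) and the dish is undisturbed. Pushing home.

Emit:
jog_arm(increments="0.5 0.05 0 0 0 0;0.7 0.05 0 0 0 0;0.7 0.04 0 0 0 0;0.7 0.04 0 0 0 0;0.7 0.03 0 0 0 0;0.7 0.02 0 0 0 0;0.5 0.02 0 0 0 0;0.25 0 0 0 0 0")

```text
t: 7.4
tool_pos: [0.5415, -0.0916, 0.0763]
tool_rot: [-0.005, -0.015, 1.0, 0.001]
force: [-13.0, 3.5, 13.6]
opening: 0.266
grip_force: 40.0
```

Emit:
jog_arm(increments="-0.25 0 0 0 0 0;0 0 0 0 0 0;0 0 0 0 0 0;0 0 0 0 0 0;0 0 0 0 0 0;0 0 0 0 0 0;0 0 0 0 0 0;0 0 1 0 0 0", grip=-1)

```text
t: 8.4
tool_pos: [0.5421, -0.0924, 0.0859]
tool_rot: [-0.001, -0.015, 1.0, 0.0]
force: [0.6, -0.2, -0.1]
opening: 0.996
grip_force: 0.0
```

Emit:
jog_arm(increments="0 0 3 0 0 0;0 0 3 0 0 0;1.5 1.5 3 0 0 -0.18;1.5 1.5 2 0 0 -0.18;1.5 1.5 1 0 0 -0.18;1.5 1.5 0 0 0 -0.18;1.5 1.5 0 0 0 -0.18;1.5 1.7 0 0 0 -0.18")

```text
t: 9.4
tool_pos: [0.6335, -0.0003, 0.2073]
tool_rot: [0.0, 0.504, 0.864, 0.0]
force: [-0.0, 0.2, -0.5]
opening: 1.001
grip_force: 0.0
```

Emit:
jog_arm(increments="0 0.5 0 0 0 -0.16;0 0.5 0 0 0 -0.16;0 0.5 0 0 0 -0.16;0 0.5 0 0 0 0;0 0 0 0 0 0;0 0 0 0 0 0;0 0 0 0 0 0;0 0 0 0 0 0")

```text
t: 10.4
tool_pos: [0.6329, 0.0191, 0.2064]
tool_rot: [-0.0, 0.693, 0.721, -0.0]
force: [0.0, 0.3, 0.1]
opening: 0.996
grip_force: 0.0
```

```bash
python3 - <<'E'
from h import *
s=ctrl.observe();print(s['t'],s['tool_pos'],s['tool_rot'])
im=ctrl.read_camera('wrist');cv2.imwrite('pics/w2.png',im[...,::-1]);k=ctrl.get_calibration('wrist')
for q in ['praline','dish','knob_grip']:
  for d in ctrl.outline_of(q,'wrist')[:3]:
    ys,xs=np.nonzero(d['mask']); print(q,round(d['confidence'],2),np.round(d['xy'],1),xs.min(),xs.max(),ys.min(),ys.max(),onz(k,*d['xy'],.024 if q=='dish' else .018))
    if q=='dish':
      b=cv2.boxPoints(cv2.minAreaRect(np.c_[xs,ys].astype(np.float32)));print([np.round(onz(k,u,v,.024)[:2],4).tolist() for u,v in b])
E
```

```text
10.4 [0.63290417 0.01910939 0.20642135] [-1.25054366e-05  6.92787357e-01  7.21141926e-01 -2.69561284e-05]
praline 0.61 [326.  141.3] 315 333 133 151 [0.63844225 0.07688849 0.018     ]
praline 0.45 [238.8 280.2] 231 243 277 281 [ 0.52587875 -0.11782593  0.018     ]
dish 0.96 [460.4  94. ] 391 530 37 150 [0.79272835 0.13769578 0.024     ]
[[0.7098, 0.1139], [0.8391, 0.2009], [0.8779, 0.159], [0.7465, 0.0662]]
dish 0.96 [449.5 249.7] 370 487 218 281 [ 0.8096196  -0.05742472  0.024     ]
[[0.7011, -0.0573], [0.8419, -0.0085], [0.8694, -0.0695], [0.7235, -0.1221]]
dish 0.94 [160.7 188.4] 97 226 150 221 [0.43212104 0.01006167 0.024     ]
[[0.3427, 0.0017], [0.365, 0.0594], [0.5188, 0.0271], [0.5022, -0.0335]]
```

View pics/w2.png

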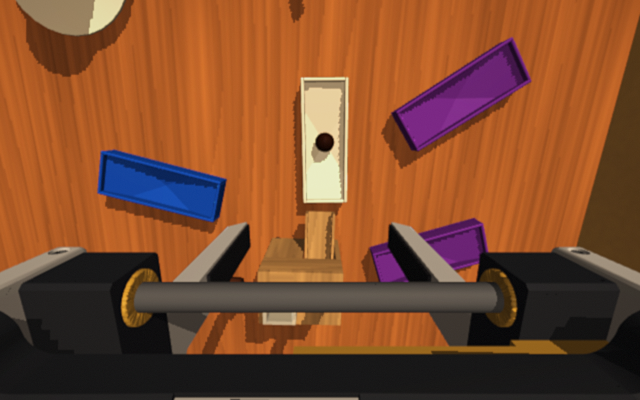

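The praline lies in the cream dish at (325,142). Dish rim corners are about (301,78), (348,77), (346,202) and (304,203). I refine the dish pose from its colour blob.

```bash
python3 - <<'E'
from h import *
from scipy.optimize import least_squares
im=cv2.imread('pics/w2.png');k=ctrl.get_calibration('wrist')
roi=np.zeros(im.shape[:2],np.uint8);roi[65:212,285:365]=1
m=((im[...,0].astype(int)>110)&(roi>0)).astype(np.uint8)
m=cv2.morphologyEx(m,cv2.MORPH_CLOSE,np.ones((5,5)))
n,l,st,_=cv2.connectedComponentsWithStats(m);i=1+st[1:,4].argmax();ys,xs=np.nonzero(l==i);print(st[i])
b=cv2.boxPoints(cv2.minAreaRect(np.c_[xs,ys].astype(np.float32)));h=cv2.convexHull(np.c_[xs,ys].astype(np.int32))
q=cv2.approxPolyDP(h,6,True)[:,0];print(q.tolist())
w=np.array([onz(k,u,v,.024)[:2] for u,v in q]);print(np.round(w,4).tolist())
M=np.array([[-28,75],[28,75],[28,-75],[-28,-75]])/1e3
c=w.mean(0);w=np.array([w[np.argmin(np.hypot(*(w-c-a).T))] for a in M])
r=least_squares(lambda p:(dpts(*p,np.c_[M,[.024]*4])[:,:2]-w).ravel(),[*c,0]);print('dish',np.round(r.x,4),np.round(r.fun*1e3,1),'mean',c)
print('praline',onz(k,325,142,.018))
E
```

```text
[ 301   77   48  126 4883]
[[347, 77], [346, 201], [304, 202], [301, 77]]
[[0.659, 0.1507], [0.6674, 0.0036], [0.6138, 0.0], [0.606, 0.1485]]
dish [0.6366 0.0757 0.0547] [-1.5  0.6  1.4  1.4  1.2 -1.2 -1.1 -0.7] mean [0.63656276 0.07572167]
praline [0.63725871 0.07607501 0.018     ]
```

Emit:
jog_arm(increments="0.1 1.3 -0.5 0 0 0.012;0.1 1.5 -1.5 0 0 0;0.1 1.5 -2.5 0 0 0;0.07 1.36 -2.5 0 0 0;0 0 -2.5 0 0 0;0 0 -2.5 0 0 0;0 0 -1.5 0 0 0;0 0 -1 0 0 0")

```text
t: 11.6
tool_pos: [0.636, 0.0765, 0.06]
tool_rot: [-0.001, 0.688, 0.725, -0.0]
force: [0.7, -0.5, -0.4]
opening: 0.999
grip_force: 0.0
```

Emit:
jog_arm(increments="0 0 -1 0 0 0;0 0 -1 0 0 0;0 0 -1 0 0 0;0 0 -0.7 0 0 0;0 0 -0.4 0 0 0;0 0 0 0 0 0;0 0 0 0 0 0;0 0 0 0 0 0")

```text
t: 12.6
tool_pos: [0.6369, 0.0759, 0.0209]
tool_rot: [0.0, 0.688, 0.725, 0.0]
force: [-0.8, 0.8, 0.0]
opening: 0.995
grip_force: 0.0
```

```bash
python3 - <<'E'
from h import *
s=ctrl.observe();print(s['t'],s['tool_pos'],s['tool_rot'],s['force'])
im=ctrl.read_camera('wrist');cv2.imwrite('pics/w3.png',im[...,::-1])
print(proj(ctrl.get_calibration('wrist'),[s['tool_pos']]))
a=[cv2.resize(ctrl.read_camera(c)[y:y+100,x:x+130,::-1],(400,300),interpolation=2) for c,x,y in (('scene',290,170),('side',230,180))]
cv2.imwrite('pics/w3v.png',np.vstack([np.hstack(a),cv2.resize(im[200-75:275,180:460,::-1],(800,300))[:300]]))
E
```

```text
12.6 [0.63693247 0.07590323 0.02089551] [2.83100268e-04 6.88466152e-01 7.25268372e-01 2.56508706e-04] [-0.75308172  0.77404516  0.01824441]
[[320.16603775 243.43865718]]
```

View pics/w3v.png

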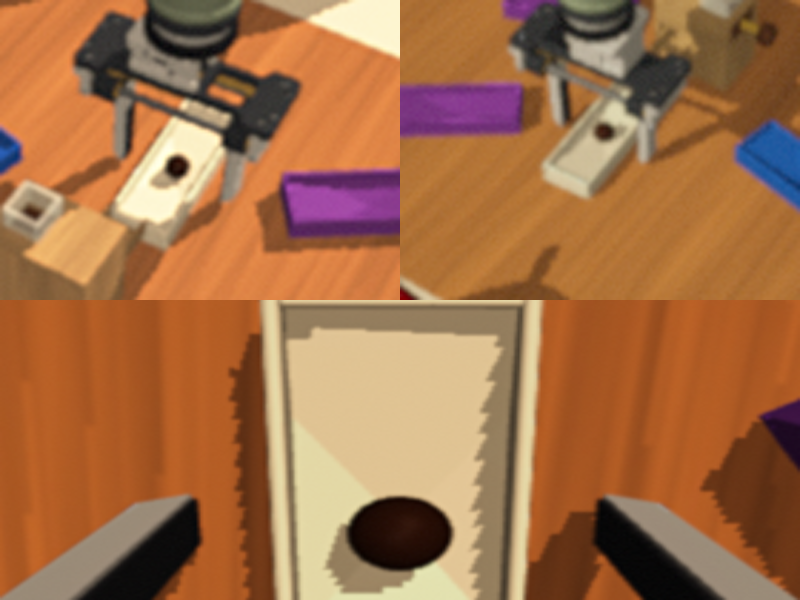

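The praline (320,241) is centred between the fingers, and both fingers stand clear outside the long sides, at mid-length. Down 2.5 mm more, then close.

Emit:
jog_arm(increments="0 0 -0.25 0 0 0;0 0 0 0 0 0;0 0 0 0 0 0;0 0 0 0 0 0;0 0 0 0 0 0;0 0 0 0 0 0;0 0 0 0 0 0;0 0 0 0 0 0")

```text
t: 13.75
tool_pos: [0.6366, 0.0759, 0.0179]
tool_rot: [-0.0, 0.688, 0.725, 0.0]
force: [0.2, -0.1, -0.3]
opening: 0.998
grip_force: 0.0
```

Emit:
jog_arm(increments="0 0 0 0 0 0;0 0 0 0 0 0;0 0 0 0 0 0;0 0 0 0 0 0;0 0 0 0 0 0;0 0 0 0 0 0;0 0 0 0 0 0;0 0 0 0 0 0", grip=1, newtons=30)

```text
t: 14.75
tool_pos: [0.6367, 0.0759, 0.018]
tool_rot: [0.0, 0.688, 0.725, 0.0]
force: [-0.2, 0.4, -0.2]
opening: 0.595
grip_force: 30.0
```

Emit:
jog_arm(increments="0 0 0 0 0 0;0 0 0 0 0 0;0 0 0 0 0 0;0 0 0 0 0 0;0 0 0 0 0 0;0 0 0 0 0 0;0 0 0 0 0 0;0 0 0 0 0 0")

```text
t: 15.75
tool_pos: [0.6367, 0.0759, 0.018]
tool_rot: [0.0, 0.688, 0.725, 0.0]
force: [2.3, 0.6, -1.3]
opening: 0.597
grip_force: 30.0
```

```bash
python3 - <<'E'
from h import *
im=ctrl.read_camera('wrist');k=ctrl.get_calibration('wrist')
roi=im[180:282,270:370].astype(int).max(2)<75
n,l,st,c=cv2.connectedComponentsWithStats(roi.astype(np.uint8))
for i in range(1,n):
    if st[i,4]>150: u,v=c[i]+[270,180];print(st[i],u,v,onz(k,u,v,.018))
s=ctrl.observe();print(s['t'],s['tool_pos'],s['force'],s['opening'])
for d in ctrl.outline_of('knob_grip','side')[:2]: print(d['confidence'],d['xy'])
E
```

```text
[  30   45   37   37 1060] 318.3018867924528 243.25471698113208 [0.63548528 0.07594748 0.018     ]
[ 94  51   6  42 175] 366.8914285714286 250.82285714285715 [0.66647826 0.07249702 0.018     ]
15.8 [0.6366431  0.0758737  0.01795541] [ 1.39993199  0.43608787 -0.22409463] 0.5886285837361434
0.53 [347.2, 189.5]
```

Emit:
jog_arm(increments="0 0 0.1 0 0 0;0 0 0.2 0 0 0;0 0 0.4 0 0 0;0 0 0.7 0 0 0;0 0 0.9 0 0 0;0 0 1 0 0 0;0 0 1 0 0 0;0 0 1 0 0 0")

```text
t: 16.85
tool_pos: [0.6367, 0.0759, 0.0719]
tool_rot: [0.0, 0.688, 0.725, 0.0]
force: [-0.2, -0.0, -3.1]
opening: 0.596
grip_force: 30.0
```

Emit:
jog_arm(increments="0 0 1 0 0 0;0 0 1 0 0 0;0 0 1 0 0 0;0 0 0.9 0 0 0;0 0 0.7 0 0 0;0 0 0.4 0 0 0;0 0 0.2 0 0 0;0 0 0.1 0 0 0")

```text
t: 17.85
tool_pos: [0.6364, 0.0759, 0.1238]
tool_rot: [-0.0, 0.689, 0.725, -0.0]
force: [0.3, 0.5, -2.7]
opening: 0.593
grip_force: 30.0
```

```bash
python3 - <<'E'
from h import *
im=ctrl.read_camera('wrist')
roi=im[180:282,270:370].astype(int).max(2)<75
n,l,st,c=cv2.connectedComponentsWithStats(roi.astype(np.uint8))
for i in range(1,n):
    if st[i,4]>150: print(st[i],c[i]+[270,180])
s=ctrl.observe();print(s['t'],s['tool_pos'],s['joints'],s['force'],s['opening'])
E
```

```text
[  31   45   36   37 1052] [318.35836502 243.28231939]
[ 94  51   6  42 165] [367.04242424 250.8969697 ]
17.9 [0.6364473  0.07588088 0.1238214 ] [-1.62269553e-02  4.29860488e-01  1.45682255e+00 -6.27885737e-06
  1.25531728e+00 -6.82567791e-02] [-0.67357135 -0.04556304 -3.26953713] 0.5918054726500205
```

Emit:
jog_arm(increments="0 0 0 0 0 0.02;0 0 0 0 0 0.04;0 0 0 0 0 0.06;0 0 0 0 0 0.08;0 0 0 0 0 0.1;0 0 0 0 0 0.1;0 0 0 0 0 0.1;0 0 0 0 0 0.1")

```text
t: 18.9
tool_pos: [0.6364, 0.0759, 0.1236]
tool_rot: [-0.0, 0.442, 0.897, -0.0]
force: [-0.0, -0.1, -3.5]
opening: 0.596
grip_force: 30.0
```

Emit:
jog_arm(increments="0 0 0 0 0 0.1;0 0 0 0 0 0.1;0 0 0 0 0 0.1;0 0 0 0 0 0.1;0 0 0 0 0 0.1;0 0 0 0 0 0.1;0 0 0 0 0 0.09;0 0 0 0 0 0.08")

```text
t: 19.9
tool_pos: [0.6364, 0.0759, 0.1236]
tool_rot: [-0.0, 0.073, 0.997, 0.0]
force: [0.6, 0.5, -3.1]
opening: 0.591
grip_force: 30.0
```

Emit:
jog_arm(increments="0 0 0 0 0 0.07;0 0 0 0 0 0.05;0 0 0 0 0 0.04;0 0 0 0 0 0.02;0 0 0 0 0 0.01;0 0 0 0 0 0.01;0 0 0 0 0 0;0 0 0 0 0 0")

```text
t: 20.9
tool_pos: [0.6366, 0.0759, 0.1239]
tool_rot: [0.0, -0.026, 1.0, -0.0]
force: [0.3, 0.3, -2.7]
opening: 0.589
grip_force: 30.0
```

Emit:
jog_arm(increments="0 0 0 0 0 0;0 0 0 0 0 0;0 0 0 0 0 0;0 0 0 0 0 0;0 0 0 0 0 0;0 0 0 0 0 0;0 0 0 0 0 0;0 0 0 0 0 0")

```text
t: 21.9
tool_pos: [0.6366, 0.0759, 0.1239]
tool_rot: [-0.0, -0.026, 1.0, 0.0]
force: [0.8, -0.7, -3.0]
opening: 0.595
grip_force: 30.0
```

```bash
python3 - <<'E'
from h import *
im=ctrl.read_camera('wrist')
roi=im[180:282,270:370].astype(int).max(2)<75
n,l,st,c=cv2.connectedComponentsWithStats(roi.astype(np.uint8))
for i in range(1,n):
    if st[i,4]>150: print(st[i],c[i]+[270,180])
s=ctrl.observe();print(s['t'],s['tool_pos'],s['tool_rot'],s['force'],s['opening'])
a=[cv2.resize(ctrl.read_camera(c)[y:y+150,x:x+200,::-1],(400,300),interpolation=2) for c,x,y in (('scene',250,140),('side',220,120))]
cv2.imwrite('pics/fin.png',np.vstack([np.hstack(a),cv2.resize(im[60:290,160:480,::-1],(800,300))]))
E
```

```text
[  31   45   37   37 1058] [318.52079395 242.79773157]
[ 95  50   5  42 166] [367.10843373 249.27710843]
21.95 [0.63663776 0.07586512 0.1239897 ] [ 4.72720002e-05 -2.55737845e-02  9.99672936e-01 -4.79628881e-07] [-1.53674995e-01 -2.58687858e-03 -3.25564634e+00] 0.5913053813146808
```

View pics/fin.png

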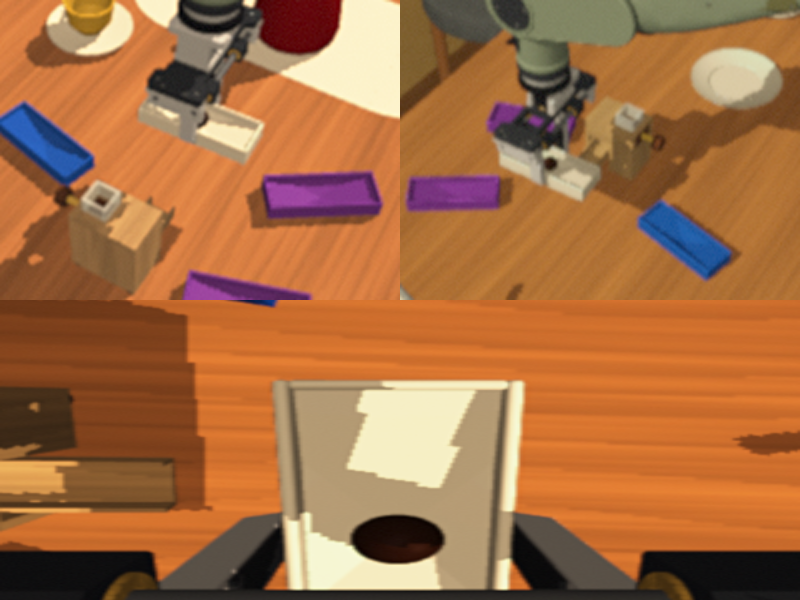

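The dish is held up, crosswise and level. The praline has stayed in the middle, at (318.5,243) in the wrist view as before the lift, and the knob is home.

```bash
python3 -c "
from cell import ctrl
print(ctrl.finish_job())"
```

```text
the job is handed in; nothing more can be done
None
```

The job is handed in; no verdict came back. The praline was served, and the dish was held level about 0.10 m up, turned a quarter turn, with the praline still in its middle and the knob home.

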